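# Shut the marked valve under the service duct's cover

## Robot

A 6-joint arm with a two-finger parallel gripper is mounted at the origin on the work surface. World frame = base frame: x ahead of the robot, y to its left, z up, the work surface at z = 0. Lengths are in m, angles in rad, forces in N, time in s.
With the tool pointing down it reaches from about 0.275 to 0.875 m from the base axis. Payload 12.5 kg.
Tool frame: the origin (TCP) lies between the finger pads; the fingertips stand 25 mm ahead of it and the grasp point (between the pads) lies 6 mm ahead of it; z points along the fingers, x is the direction in which the jaws open and shut, and the axes are right-handed (so a half turn about z gives the same grasp; the last joint's range is limited). The gripper opens to 85 mm and grips with 20 to 120 N. Pads are 22 mm wide; open, the fingers measure 114 mm over their backs; the gripper's body (76 mm by 85 mm) begins 54 mm behind the grasp point. The pads swing forward as they close: fully open they stand 13 mm farther back than shut.
Start: joints at [-1.312, 0.351, 1.652, -0, 1.139, -0.085], TCP at [0.185, -0.518, 0.256] pointing down, gripper open.
Joint ranges: [-2.75, 2.75], [-0.79, 2.1], [0.01, 2.65], [-1.57, 4.71], [0.07, 3.14], [-2.87, 2.87]. Speed limits (rad/s): [2.22, 2.22, 2.79, 3.14, 3.14, 3.14].

## Interface

Orientations are given as a 3x3 rotation matrix whose columns are the frame's x, y, z axes.
In Python, from bench import sensors, snapshot, r gives the robot as it stands.
- The arm moves only by the tool carry_out, never from a script. Its argument "motion" is text: rows parted by semicolons, each of 5 numbers parted by spaces: the finger opening in cm, from 0 to 8.54, then the shift along the tool's x, y, z in cm, then the turn about the tool's z in rad. A call has 1 to 10 rows; each row shifts and turns the commanded pose from where the row before left it, along the tool's axes as they then stand; what a row does not reach is not made up. A row lasts 1/10 s, in which the tool goes at most 50 mm and 8.59 degrees, less where a joint would pass 70% of its speed; a pose out of reach is approached as far as the arm can. A call with a gripper value outside its range is refused whole. The fingers move at their own pace and stop on an object; "newtons" is the grip in N (left out, the last holds). Time passes only in rows, so rows that do not move let the fingers close. It gives the time, the measured TCP pose, the force and the opening at its end, in the units of the state.
- sensors.read_state(): the state, without advancing time (a new reading comes with each control period).
- snapshot(name): name is "side" or "top" or "wrist"; returns a dict with "frame" (400x640x3 uint8, red, green, blue), "camera_matrix" (3x3 intrinsics, pixels), "xyz" and "attitude" of the camera in the world; the wrist camera has in their place "T_tool_cam" (4x4, takes a point from camera to tool coordinates, whose origin is the TCP and whose axes are the tool frame's). Camera axes: x right, y up, looking along -z (the intrinsics and any distortion apply to the point x, -y, -z); pixel columns grow to the right and rows downward; lengths in m; the calibration is good to about 2 mm. A picture is of the moment at which its call begins: read the wrist's pose just before it. There is no depth.
- r.hand_in(): hands the job in, once; it reports no verdict.
The state is a dict: "time": time; "joint_pos": joint angles; "dq": joint speeds; "joint_torque": joint torques, N m; "tcp_pos": TCP position; "ee_rot": TCP orientation; "ft_force": force on the tool from outside, world axes, zero at the start; "moment": the same for the moment, N m; "opening": opening from 0.0 (shut) to 1.0 (fully open).
Only numpy, scipy, OpenCV 4.12 (cv2) and the standard library are available. Lean on these libraries where they do the work, as an engineer would, in place of code of your own. Each camera call takes 0.05 s, during which the arm holds its last target.

## Task

Slide the cover of the bench service duct fully aside, to its stop on the left, by pushing on its rib; then push the marked valve handle under it (the one that ends in a broad square paddle) all the way round until it lies across its pipe, fully shut, and leave it so. Only push, with the fingertips or the outside of the fingers: do not pinch or grip the rib or the handle. Leave the plain straight handle and the things standing on the bench alone.

Things in the scene. Friction and masses are not known exactly. Their poses are not given: they have to be found in the camera images.
- duct: Fixed white service duct on the bench, 170 (x) x 509 (y) x 70 mm high. Origin: on the bench under the centre of its well. Own x across the duct, away from the robot; own y along it, to the left; z up. Well: own x -77 to 77, y -121 to 121 mm, open at z 70 mm; left of it a closed deck at z 70 mm runs to y 380 mm. Guide rails on the long rims, to z 77 mm, beyond x +-80 mm.
- well_mid (a point): Centre of the well's mouth, z 70 mm, under the closed cover. In the well two quarter-turn valves stand 100 mm apart along the duct (pivots at the duct's own x 30, y -59 and 41 mm); either place may hold the marked one. Their copper pipes run along own x, tops at z 35 mm; valve bodies' tops at z 40 mm.
- cover (a joint): Aluminium cover plate, 158 x 250 x 4 mm, top at z 74 mm, that slides along the duct's own +y (to the left, over the deck). 0 = well fully covered, 0.245 m = at its stop, well open. Starts at 0 to 0.03. Sliding friction about 2.5 N plus 6 N per m/s; it stays where it is left and cannot be lifted.
- rib_top (a point): Middle of the top edge of the cover's upright rib, z 94 mm; it moves with the cover. The rib is 110 mm long (along the duct's own x), 12 mm thick with its rubber strips (along own y), 20 mm high above the cover, 25 mm in from the cover's right edge. Push on its right face; fingers pressing on both faces at once count as pinching.
- marked_handle (a joint): Turn of the marked steel handle about its upright pivot: 0 = open, handle along its pipe and pointing along the duct's own -x (towards the robot); grows clockwise seen from above; 1.571 = shut, at its stop, across its pipe, pointing along own +y. Starts at 0 to 0.25. Friction about 0.10 N m; it stays where it is left. Push on its right flank; pressing on both flanks at once counts as pinching.
- marked_pivot (a point): Top of the marked handle at its pivot, z 66 mm.
- marked_tip (a point): Top of the marked handle's square paddle, at the paddle's centre, 55 mm from the pivot, z 66 mm. The handle is 14 mm thick (z 52 to 66 mm): a bar 16 mm wide over its strips out to 40 mm from the pivot, then the paddle, 30 mm long (40 to 70 mm from the pivot) and 38 mm wide over its strips.
- plain_handle (a joint): Turn of the other, plain handle: a straight steel bar 16 mm wide, 68 mm long, same height and sense as the marked one. Starts at 0 to 0.25 and must stay as it is.
- plain_tip (a point): Top of the plain handle, 55 mm from its pivot, z 66 mm.
- reagent_jar: Loose glass jar with white cap, 60 mm across, 90 mm high, 250 g, right of the duct. Origin: centre of its underside.
- tube_rack: Loose yellow rack of capped tubes, 60 x 130 x 87 mm, 450 g, behind the duct. Origin: centre of its underside.
- beaker: Loose glass beaker, 64 mm across, 80 mm high, 150 g, in front of the duct's left part. Origin: centre of its underside.

How it is judged:
On the way, in this order (a step that is already met when the one before it is completed fails the run):
1. the cover is slid aside to within 10 mm of its stop (value of joint cover above 0.235 m), for 0.2 s.
2. the marked handle is pushed shut (within 5 degrees of its stop) (value of joint marked_handle above 1.484 rad), for 0.2 s.
At the end, for the whole second after the job is handed in: Cover at rest within 10 mm of its open stop; marked handle at rest within 5 degrees (0.087 rad) of shut; plain handle's tip within 10 mm, and jar, rack and beaker within 20 mm, of where they began (value of joint cover above 0.235 m and value of joint marked_handle above 1.484 rad and velocity of joint marked_handle between -0.05 and 0.05 rad/s and velocity of joint cover between -0.01 and 0.01 m/s and distance of plain_tip from where it was at the start of the episode below 0.01 m and distance of each of reagent_jar, tube_rack, beaker from where it was at the start of the episode below 0.02 m); the robot touches nothing.
It fails at once if the plain handle is moved (its tip by over 10 mm) (distance of plain_tip from where it was at the start of the episode above 0.01 m).
It fails at once if the cover's rib is pinched (fingers press on both its faces) (contact force between cover_c2 and the fingers above 1.5 N and contact force between cover_c3 and the fingers above 1.5 N).
It fails at once if the marked handle is pinched (fingers press on both its flanks) (contact force between any of marked_handle_c3, marked_handle_c4 and the fingers above 1.5 N and contact force between any of marked_handle_c5, marked_handle_c6 and the fingers above 1.5 N).
It fails at once if a bystander is lifted, tipped or carried off (over 20 mm) (distance of any of reagent_jar, tube_rack, beaker from where it was at the start of the episode above 0.02 m or angle between any of reagent_jar, tube_rack, beaker's own z axis and vertical above 0.3 rad).
It also fails if it takes over 45 s, if anything falls off the work surface, if the arm or the gripper's body presses on something with over 40 N, if the wrist force passes 120 N, or if a joint passes its speed limit or range.

## Working session

There is one attempt and no reset: what is moved stays moved. The work goes in short steps, Python scripts to look and compute and a tool call to move; the robot and the scene stay as the last step left them, time stands still between calls to the robot, and variables do not carry over. Pictures are saved under pics/ and viewed, and the job is handed in when it is done.

Besides the shell and the picture viewer there is one more tool, called after "Emit:" in YAML: its name, and indented under it one key for each argument. carry_out: Moves the arm, as the interface text tells. Its arguments: {"type":"object","properties":{"motion":{"type":"string"},"newtons":{"type":"number"}},"required":["motion"]}

```bash
ls; mkdir -p pics
python3 - <<'E'
from bench import sensors, snapshot, r
import cv2, numpy as np
s=sensors.read_state()
for k in s: print(k, np.round(s[k],4).tolist())
for n in ["side","top","wrist"]:
    d=snapshot(n)
    cv2.imwrite(f"pics/{n}0.png",d["frame"][:,:,::-1])
    for k in d:
        if k!="frame": print(n,k,np.round(d[k],4).tolist())
E
```

```text
pics
time 0.0
joint_pos [-1.3116, 0.3513, 1.6524, -0.0, 1.1391, -0.0846]
dq [-0.0007, -0.0004, 0.0001, -0.0008, 0.0001, -0.0021]
joint_torque [0.0016, -50.6102, -29.1406, -0.0, 0.0045, 0.0]
tcp_pos [0.1853, -0.5175, 0.2557]
ee_rot [[0.3371, -0.9415, -0.0003], [-0.9415, -0.3371, 0.0012], [-0.0012, -0.0001, -1.0]]
ft_force [0.1924, 0.0958, -0.4999]
moment [-0.0186, -0.0275, 0.1015]
opening 1.0003
side camera_matrix [[375.9994, 0.0, 316.047], [0.0, 375.9994, 201.3022], [0.0, 0.0, 1.0]]
side xyz [0.3588, 0.6953, 0.5616]
side attitude [[-0.9716, 0.1144, -0.2073], [-0.2363, -0.5252, 0.8175], [-0.0154, 0.8433, 0.5373]]
top camera_matrix [[381.2262, 0.0, 327.5522], [0.0, 381.2262, 207.4936], [0.0, 0.0, 1.0]]
top xyz [0.3777, -0.0027, 0.8971]
top attitude [[0.0636, 0.9761, -0.2077], [-0.998, 0.0626, -0.011], [0.0023, 0.208, 0.9781]]
wrist camera_matrix [[276.6034, 0.0, 319.5555], [0.0, 276.6034, 201.4884], [0.0, 0.0, 1.0]]
wrist T_tool_cam [[1.0, -0.0007, 0.0001, -0.0002], [-0.0007, -0.9457, -0.3252, -0.0839], [0.0003, 0.3252, -0.9457, -0.1169], [0.0, 0.0, 0.0, 1.0]]
```

View pics/top0.png

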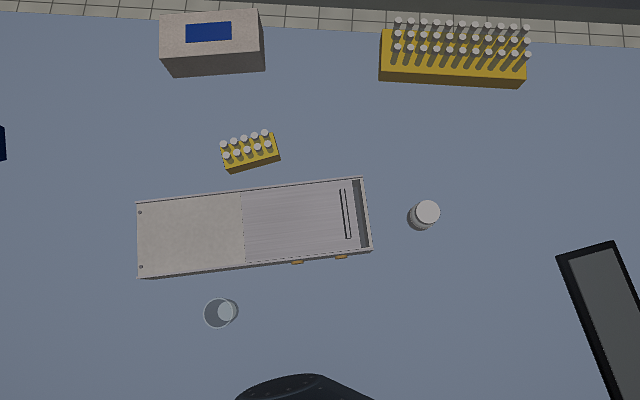

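View pics/side0.png

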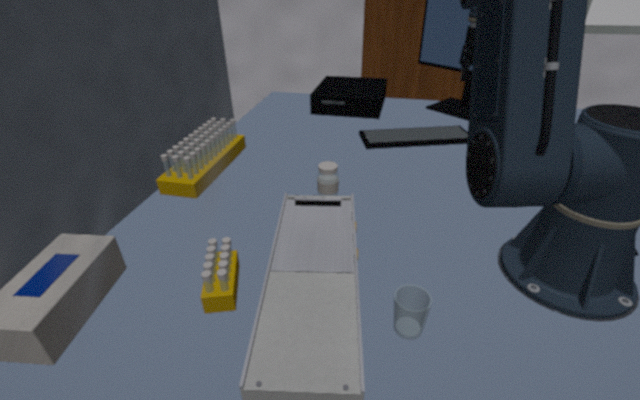

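View pics/wrist0.png

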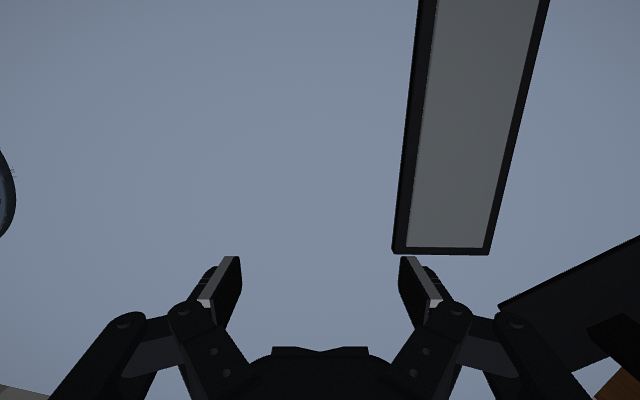

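```bash
cat > h.py <<'E'
import numpy as np, cv2
from bench import sensors, snapshot, r
def ray(d,u,v):
    K=d["camera_matrix"]; return np.array([(u-K[0,2])/K[0,0],-(v-K[1,2])/K[1,1],-1.])
def campose(d,s=None):
    if "xyz" in d: return np.array(d["attitude"]),np.array(d["xyz"])
    T=np.array(d["T_tool_cam"]); R=np.array(s["ee_rot"]); return R@T[:3,:3], R@T[:3,3]+np.array(s["tcp_pos"])
def at_z(d,u,v,z,s=None):
    R,p=campose(d,s); w=R@ray(d,u,v); return p+w*(z-p[2])/w[2]
def proj(d,P,s=None):
    R,p=campose(d,s); K=d["camera_matrix"]; c=(np.atleast_2d(P)-p)@R
    return np.c_[K[0,0]*c[:,0]/-c[:,2]+K[0,2], -K[1,1]*c[:,1]/-c[:,2]+K[1,2]]
def crop(f,u0,v0,u1,v1,k,name):
    im=cv2.resize(f[v0:v1,u0:u1,::-1],None,fx=k,fy=k,interpolation=cv2.INTER_CUBIC); cv2.imwrite("pics/"+name,im)
E
python3 - <<'E'
from h import *
d=snapshot("top"); crop(d["frame"],120,160,390,290,2.9,"t1.png")
d=snapshot("side"); crop(d["frame"],200,140,460,400,2.3,"s1.png")
E
```

```text
(no output)
```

View pics/t1.png

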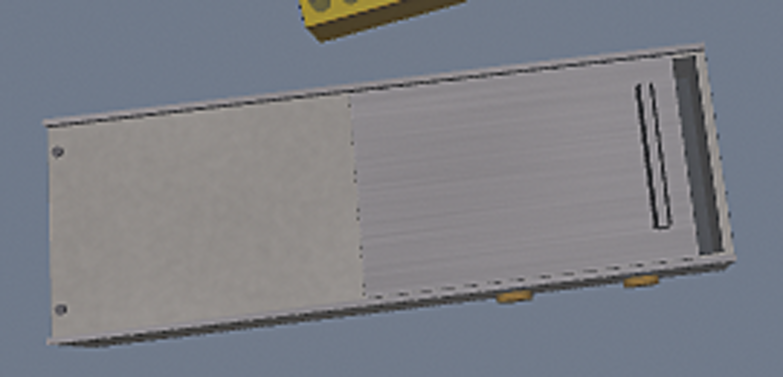

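View pics/s1.png

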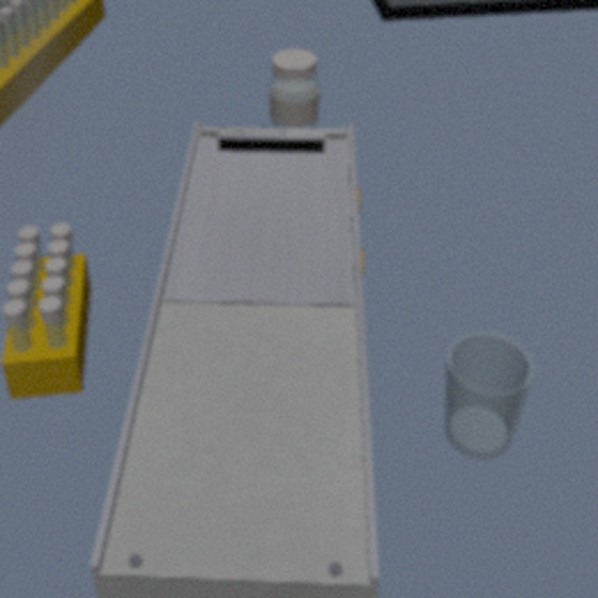

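Run:
```python
from h import *
from scipy.optimize import least_squares
t=snapshot("top"); s=snapshot("side")
def full(px,k,o): return (np.array(px)+0.5)/k-0.5+np.array(o)
T=full([[45,121],[704,45],[733,262],[50,343]],2.9,[120,160])
S=full([[94,573],[198,127],[352,127],[377,580]],2.3,[200,140])
M=np.array([[.085,.380],[.085,-.129],[-.085,-.129],[-.085,.380]])
def pts(p,xy,z):
    c,n=np.cos(p[2]),np.sin(p[2]); xy=np.atleast_2d(xy)
    return np.c_[p[0]+c*xy[:,0]-n*xy[:,1],p[1]+n*xy[:,0]+c*xy[:,1],np.full(len(xy),z)]
f=lambda p:np.r_[(proj(t,pts(p,M,p[3]))-T).ravel(),(proj(s,pts(p,M,p[3]))-S).ravel()]
q=least_squares(f,[.4,-.05,.1,.07]); print(q.x.round(4),np.abs(q.fun).max(),q.fun.round(1))
p=q.x; np.save("duct.npy",p)
def own(w): 
    c,n=np.cos(p[2]),np.sin(p[2]); d=w[:2]-p[:2]; return np.array([c*d[0]+n*d[1],-n*d[0]+c*d[1]])
for nm,u in dict(ribR_back=(655,84),ribR_front=(669,227),ribL_back=(638,86),ribL_front=(657,229)).items():
    for z in (.094,): print(nm,own(at_z(t,*full(u,2.9,[120,160]),z)).round(4))
for nm,u in dict(cov_Rb=(675,58),cov_Rf=(700,253),cov_Lb=(350,97),cov_Lf=(364,296)).items(): print(nm,own(at_z(t,*full(u,2.9,[120,160]),.074)).round(4))
# jar top, beaker rim, rack
print("jar",at_z(t,427,211,.09), "beak bottom",at_z(t,227,312,.0),"rack",[at_z(t,*u,.087).round(3) for u in ((224,145),(264,133))])
print("jar own",own(at_z(t,427,211,.09)))
```

```text
[0.5252 0.0439 0.1857 0.0705] 1.2902539103882873 [ 0.3  0.5 -0.   0.1  1.   0.1  0.   1.2 -1.2 -0.9 -0.9 -0.6  0.1  0.3
  0.4  1.3]
ribR_back [ 0.0526 -0.0852]
ribR_front [-0.0556 -0.0811]
ribL_back [ 0.0526 -0.0723]
ribL_front [-0.056  -0.0722]
cov_Rb [ 0.0765 -0.1049]
cov_Rf [-0.0753 -0.103 ]
cov_Lb [0.0759 0.1467]
cov_Lf [-0.0766  0.1478]
jar [ 0.55512576 -0.20864874  0.09      ] beak bottom [0.31132025 0.2199242  0.        ] rack [array([0.678, 0.248, 0.087]), array([0.713, 0.161, 0.087])]
jar own [-0.01720443 -0.25373195]
```

Add to h.py:
```python
def toown(w):
    p=np.load("duct.npy"); c,n=np.cos(p[2]),np.sin(p[2]); d=np.array(w)[:2]-p[:2]; return np.array([c*d[0]+n*d[1],-n*d[0]+c*d[1]])
def toworld(o,z):
    p=np.load("duct.npy"); c,n=np.cos(p[2]),np.sin(p[2]); return np.array([p[0]+c*o[0]-n*o[1],p[1]+n*o[0]+c*o[1],z])
def go(o,z):
    "tool-frame shift in cm to bring TCP to own xy, world z"
    s=sensors.read_state(); R=np.array(s["ee_rot"]); 
    ow=toown(s["tcp_pos"]); p=np.load("duct.npy")
    yaw=np.arctan2(R[1,0],R[0,0])-p[2]
    print("t",s["time"],"own",ow.round(4),"z",round(float(s["tcp_pos"][2]),4),"toolx in own deg",np.degrees(yaw).round(1),"F",np.round(s["ft_force"],1),"open",round(float(s["opening"]),3))
    if o is not None: print("tool cm",(R.T@(toworld(o,z)-np.array(s["tcp_pos"]))*100).round(2))
```

```text
(no output)
```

Emit:
carry_out:
  motion: "0 0 0 0 0.08; 0 0 0 0 0.08"
  newtons: 30

```text
time: 0.55
tcp_pos: [0.1854, -0.5178, 0.2563]
ee_rot: [[0.18, -0.984, -0.0], [-0.984, -0.18, 0.0], [-0.0, 0.0, -1.0]]
ft_force: [0.4, 0.1, -0.3]
opening: 0.688
```

```bash
python3 -c "
from h import *
go((0,-.125),.2)"
```

```text
t 0.55 own [-0.4376 -0.4893] z 0.2563 toolx in own deg -90.3 F [ 0.4  0.1 -0.3] open 0.688
tool cm [-36.65 -43.58   5.63]
```

Emit:
carry_out:
  motion: "0 -2.4 -2.9 0 0; 0 -2.4 -2.9 0 0; 0 -2.4 -2.9 0 0; 0 -2.4 -2.9 0 0; 0 -2.4 -2.9 0 0; 0 -2.4 -2.9 0 0; 0 -2.4 -2.9 0 0; 0 -2.4 -2.9 0 0; 0 -2.4 -2.9 0 0; 0 -2.4 -2.9 0 0"

```text
time: 1.55
tcp_pos: [0.4275, -0.2275, 0.2564]
ee_rot: [[0.183, -0.983, 0.0], [-0.983, -0.183, -0.0], [0.0, -0.0, -1.0]]
ft_force: [0.2, -0.9, 1.0]
opening: 0.0
```

Emit:
carry_out:
  motion: "0 -2.5 -2.9 0 0; 0 -2.5 -2.9 0 0; 0 -2.5 -2.9 0 0; 0 -2.5 -2.9 0 0; 0 -2.5 -2.9 0 0; 0 0 0 0 0; 0 0 0 0 0"

```text
time: 2.25
tcp_pos: [0.5464, -0.079, 0.256]
ee_rot: [[0.184, -0.983, -0.001], [-0.983, -0.184, -0.0], [-0.0, 0.001, -1.0]]
ft_force: [0.4, 0.1, 0.5]
opening: -0.006
```

```bash
python3 -c "
from h import *
go((0,-.125),.13)
s=sensors.read_state();d=snapshot('wrist');cv2.imwrite('pics/w1.png',d['frame'][:,:,::-1])
d=snapshot('top');cv2.imwrite('pics/t2.png',d['frame'][:,:,::-1])"
```

```text
t 2.25 own [-0.0019 -0.1247] z 0.256 toolx in own deg -90.0 F [0.4 0.1 0.5] open -0.006
tool cm [ 0.03 -0.2  12.6 ]
```

View pics/w1.png

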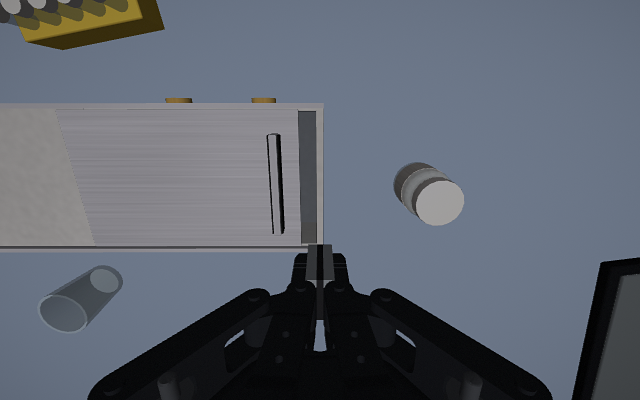

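View pics/t2.png

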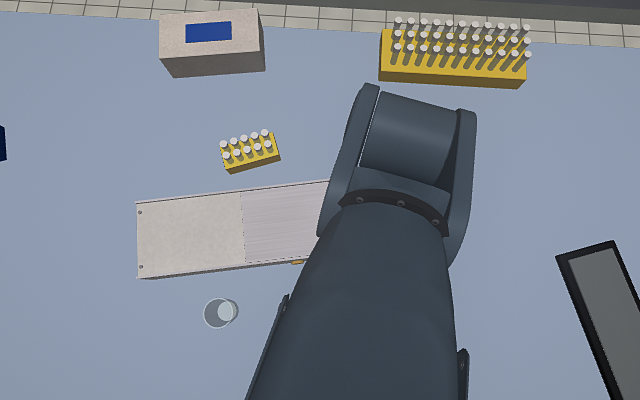

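```bash
python3 -c "
from h import *
s=sensors.read_state();d=snapshot('wrist')
for n,u,z in (('ribR b',(279,134),.094),('ribR f',(284,233),.094),('ribL b',(267,134),.094),('ribL f',(273,233),.094),('duct cornRb',(323,104),.077),('rail frontR',(323,245),.077),('covR b',(299,111),.074),('covR f',(301,243),.074)):
    print(n,toown(at_z(d,*u,z,s)).round(4))
P=np.array([toworld(o,z) for o,z in (((.085,-.129),.077),((-.085,-.129),.077),((.055,-.085),.094),((-.055,-.085),.094))]);print(proj(d,P,s).round(1))
crop(d['frame'],200,80,360,270,3.1,'w1c.png')
"
```

```text
ribR b [ 0.0556 -0.0856]
ribR f [-0.0518 -0.0859]
ribL b [ 0.0556 -0.0738]
ribL f [-0.0517 -0.0736]
duct cornRb [ 0.0835 -0.1291]
rail frontR [-0.0757 -0.1294]
covR b [ 0.0767 -0.1044]
covR f [-0.0746 -0.1029]
[[322.9 102.4]
 [322.6 251.8]
 [278.4 134.6]
 [283.4 235.6]]
```

View pics/w1c.png

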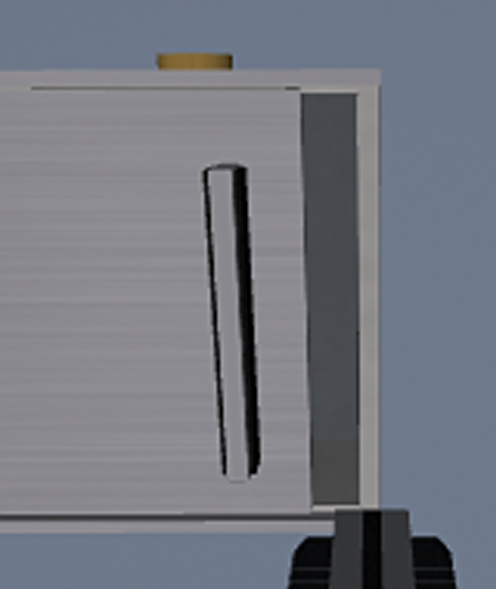

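Emit:
carry_out:
  motion: "0 0 -0.2 3 0; 0 0 0 4 0; 0 0 0 4 0; 0 0 0 2.5 0; 0 0 0 1.4 0; 0 0 0 0 0"

```text
time: 3.0
tcp_pos: [0.5475, -0.0796, 0.1062]
ee_rot: [[0.182, -0.983, -0.002], [-0.983, -0.182, 0.001], [-0.001, 0.002, -1.0]]
ft_force: [-0.3, -0.7, 1.0]
opening: -0.002
```

```bash
python3 -c "
from h import *
go((0,.125),.107)
d=snapshot('wrist');cv2.imwrite('pics/w2.png',d['frame'][:,:,::-1])"
```

```text
t 3.0 own [-0.0009 -0.1255] z 0.1062 toolx in own deg -90.2 F [-0.3 -0.7  1. ] open -0.002
tool cm [-2.505e+01 -1.000e-02 -6.000e-02]
```

View pics/w2.png

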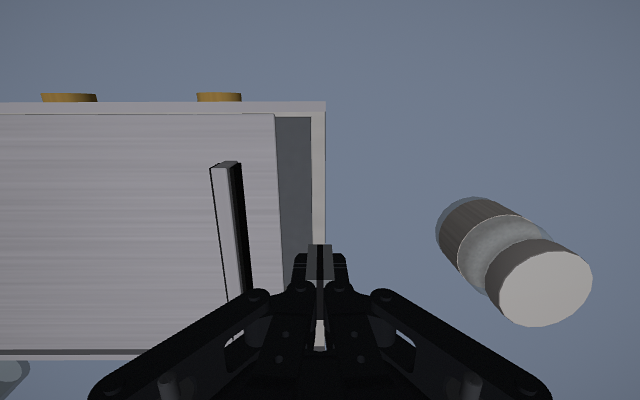

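Emit:
carry_out:
  motion: "0 -1 0 0 0; 0 -1 0 0 0; 0 -1 0 0 0; 0 -1.5 0 0 0; 0 -2 0 0 0; 0 -2 0 0 0; 0 -2 0 0 0; 0 -2 0 0 0; 0 -2 0 0 0; 0 -2 0 0 0"

```text
time: 4.05
tcp_pos: [0.518, 0.0846, 0.1082]
ee_rot: [[0.183, -0.983, 0.001], [-0.983, -0.183, -0.0], [0.001, -0.001, -1.0]]
ft_force: [-0.9, -4.9, 7.6]
opening: -0.004
```

```bash
python3 -c "
from h import *
go((0,.125),.107)
d=snapshot('wrist');cv2.imwrite('pics/w3.png',d['frame'][:,:,::-1])"
```

```text
t 4.05 own [0.0004 0.0413] z 0.1082 toolx in own deg -90.1 F [-0.9 -4.9  7.6] open -0.004
tool cm [-8.37  0.05  0.11]
```

View pics/w3.png

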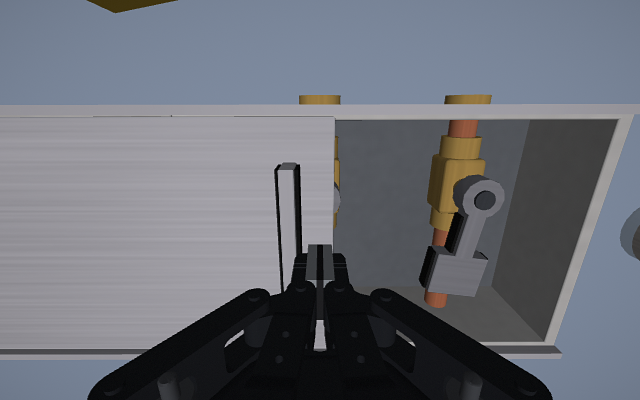

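Emit:
carry_out:
  motion: "0 -1 0 -0.1 0; 0 -1 0 -0.1 0; 0 -1 0 0 0; 0 -1 0 0 0; 0 -1 0 0 0; 0 -1 0 0 0; 0 0 0 0 0"

```text
time: 4.8
tcp_pos: [0.5069, 0.1434, 0.1092]
ee_rot: [[0.184, -0.983, -0.0], [-0.983, -0.184, 0.0], [-0.0, -0.0, -1.0]]
ft_force: [0.5, -0.6, 0.6]
opening: -0.001
```

```bash
python3 -c "
from h import *
go((0,.125),.107)
d=snapshot('wrist');cv2.imwrite('pics/w4.png',d['frame'][:,:,::-1])"
```

```text
t 4.8 own [0.0004 0.1012] z 0.1092 toolx in own deg -90.1 F [ 0.5 -0.6  0.6] open -0.001
tool cm [-2.38  0.04  0.22]
```

View pics/w4.png

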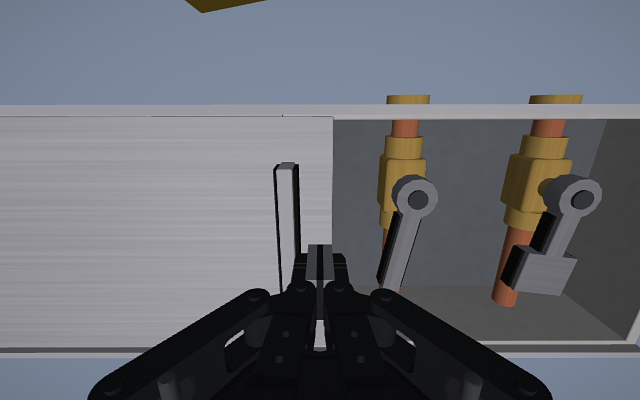

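```bash
python3 -c "
from h import *
s=sensors.read_state();d=snapshot('wrist')
e=toown(at_z(d,333,140,.074,s)); print('cover val',e[1]+.125)
print('ribR',toown(at_z(d,299,168,.094,s)), toown(at_z(d,294,168,.094,s)))
"
```

```text
cover val 0.21849437087396484
ribR [0.05605181 0.11071771] [0.05605259 0.11314279]
```

Emit:
carry_out:
  motion: "0 -1 0 0 0; 0 -0.5 0 0 0; 0 -0.4 0 0 0; 0 -0.3 0 0 0; 0 0 0 0 0"

```text
time: 5.4
tcp_pos: [0.5031, 0.1642, 0.1093]
ee_rot: [[0.183, -0.983, -0.0], [-0.983, -0.183, 0.0], [-0.0, -0.0, -1.0]]
ft_force: [0.2, -0.0, 0.1]
opening: -0.002
```

```bash
python3 -c "
from h import *
go((0,.125),.107)
s=sensors.read_state();d=snapshot('wrist');cv2.imwrite('pics/w5.png',d['frame'][:,:,::-1])
crop(d['frame'],240,80,400,270,3.1,'w5c.png')
"
```

```text
t 5.4 own [0.0005 0.1223] z 0.1093 toolx in own deg -90.1 F [ 0.2 -0.   0.1] open -0.002
tool cm [-0.27  0.05  0.23]
```

View pics/w5c.png

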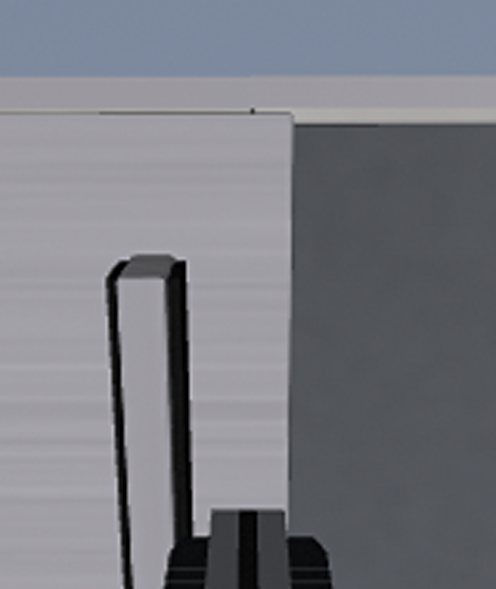

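Emit:
carry_out:
  motion: "0 -0.3 0 0 0; 0 -0.3 0 0 0; 0 0 0 0 0"

```text
time: 5.75
tcp_pos: [0.502, 0.17, 0.1093]
ee_rot: [[0.183, -0.983, 0.0], [-0.983, -0.183, 0.0], [-0.0, -0.0, -1.0]]
ft_force: [0.6, -0.6, -0.4]
opening: -0.002
```

```bash
python3 -c "
from h import *
go((0,.125),.107)
s=sensors.read_state();d=snapshot('wrist')
crop(d['frame'],240,80,400,270,3.1,'w6c.png')
"
```

```text
t 5.75 own [0.0005 0.1282] z 0.1093 toolx in own deg -90.1 F [ 0.6 -0.6 -0.4] open -0.002
tool cm [0.32 0.05 0.23]
```

View pics/w6c.png

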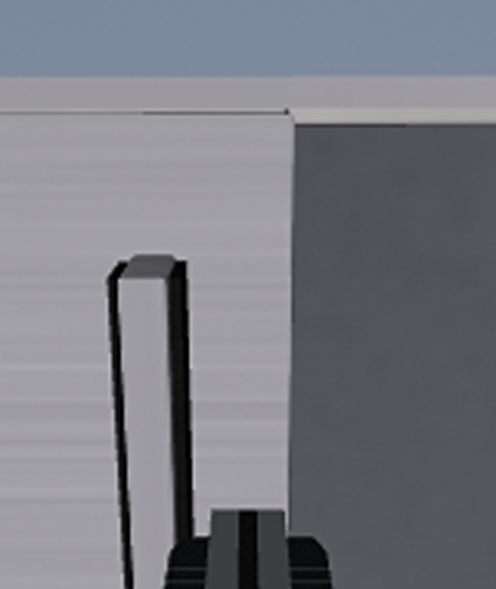

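Emit:
carry_out:
  motion: "0 -0.2 0 0 0; 0 -0.2 0 0 0; 0 0 0 0 0"

```text
time: 6.1
tcp_pos: [0.5018, 0.1715, 0.1092]
ee_rot: [[0.184, -0.983, 0.0], [-0.983, -0.184, -0.004], [0.004, 0.0, -1.0]]
ft_force: [4.3, -21.1, -0.2]
opening: 0.005
```

```bash
python3 -c "
from h import *
go((0,.125),.107)
s=sensors.read_state();d=snapshot('wrist')
crop(d['frame'],240,80,400,270,3.1,'w7c.png')
e=toown(at_z(d,333.5,140,.074,s)); print('cover val',e[1]+.125)
"
```

```text
t 6.1 own [0.0005 0.1297] z 0.1092 toolx in own deg -90.0 F [  4.3 -21.1  -0.2] open 0.005
tool cm [0.47 0.05 0.22]
cover val 0.24723343595734493
```

View pics/w7c.png

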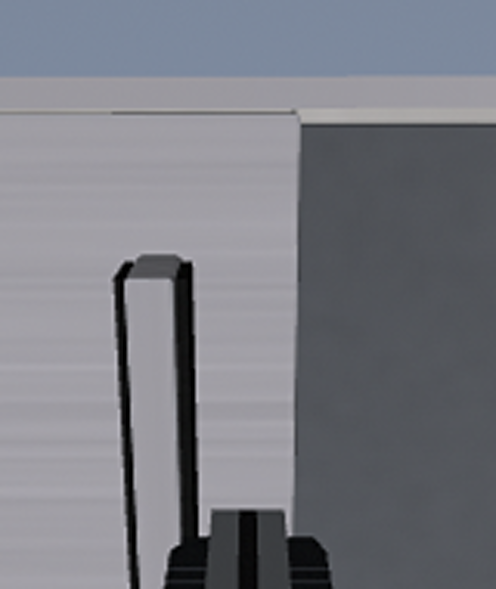

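Emit:
carry_out:
  motion: "0 1 0 0 0; 0 1.5 0 0 0; 0 1 0 -4 0; 0 3 0 -4 0; 0 4 0 -2 0; 0 4 0 0 0; 0 3 0 0 0; 0 0 0 0 0"

```text
time: 6.95
tcp_pos: [0.5338, -0.0018, 0.2095]
ee_rot: [[0.179, -0.984, 0.001], [-0.984, -0.179, -0.0], [0.0, -0.001, -1.0]]
ft_force: [0.2, -0.2, -0.6]
opening: -0.001
```

```bash
python3 -c "
from h import *
go((0,-.0),.2)
s=sensors.read_state();d=snapshot('wrist')
cv2.imwrite('pics/w8.png',d['frame'][:,:,::-1])
"
```

```text
t 6.95 own [-0.     -0.0465] z 0.2095 toolx in own deg -90.3 F [ 0.2 -0.2 -0.6] open -0.001
tool cm [-4.65  0.03  0.95]
```

View pics/w8.png

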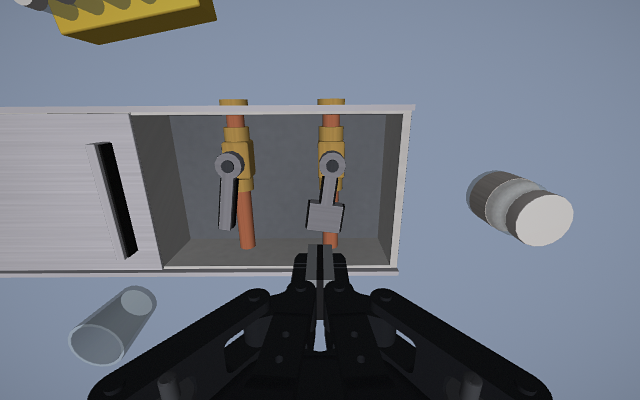

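```bash
python3 -c "
from h import *
s=sensors.read_state();d=snapshot('wrist')
crop(d['frame'],190,130,400,270,3.7,'w8c.png')
P=np.array([toworld((.03,-.059),.066),toworld((.03,.041),.066)]);print(proj(d,P,s).round(1))
"
```

```text
[[334.6 166. ]
 [229.7 166.4]]
```

View pics/w8c.png

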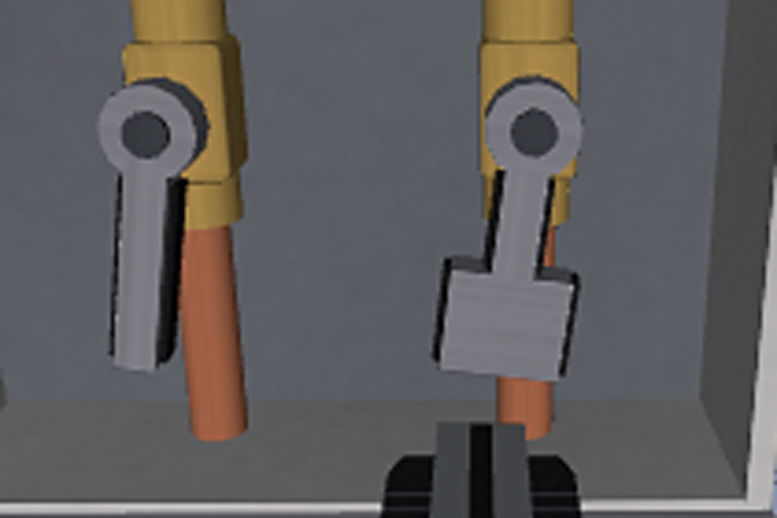

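```bash
python3 -c "
from h import *
s=sensors.read_state();d=snapshot('wrist')
f=lambda u,v:((u+.5)/3.7-.5+190,(v+.5)/3.7-.5+130)
for n,u in dict(pivot=(534,132),TL=(447,268),TR=(578,280),BR=(562,380),BL=(440,370),ppiv=(146,134),pL=(113,366),pR=(160,366)).items(): print(n,(toown(at_z(d,*f(*u),.066,s))*1000).round(1))
# triangulate pivots/paddle with view w4
s4=dict(tcp_pos=[.5069,.1434,.1092],ee_rot=[[.184,-.983,0],[-.983,-.184,0],[0,0,-1]])
for n,a,b in (('pivot',f(534,132),(578,200)),('BR',f(562,380),(558,295)),('plain piv',f(146,134),(416,201))):
    R1,p1=campose(d,s);R2,p2=campose(d,s4);w1=R1@ray(d,*a);w2=R2@ray(d,*b)
    k=np.linalg.lstsq(np.c_[w1,-w2],p2-p1,rcond=None)[0];print(n,'tri z',(p1+w1*k[0])[2].round(4),(p2+w2*k[1])[2].round(4),np.linalg.norm(p1+w1*k[0]-p2-w2*k[1]).round(4))
"
```

```text
pivot [ 30.7 -57.2]
TL [ -6.3 -34.3]
TR [ -9.8 -69.7]
BR [-39.5 -66. ]
BL [-36.3 -32. ]
ppiv [30.4 42.7]
pL [-34.9  59. ]
pR [-34.9  45.9]
pivot tri z 0.0653 0.0654 0.0006
BR tri z 0.0636 0.0638 0.0004
plain piv tri z 0.0666 0.0668 0.0008
```

Emit:
carry_out:
  motion: "0 2.3 1.7 0 0; 0 2.3 1.7 0 0; 0 0 0 4 0; 0 0 0 3.5 0; 0 0 0 0 0"

```text
time: 7.6
tcp_pos: [0.506, -0.0487, 0.131]
ee_rot: [[0.184, -0.983, -0.007], [-0.983, -0.184, 0.002], [-0.003, 0.007, -1.0]]
ft_force: [-0.1, 0.7, 0.7]
opening: -0.0
```

```bash
python3 -c "
from h import *
go((-.035,-.093),.08)
s=sensors.read_state();d=snapshot('wrist')
cv2.imwrite('pics/w9.png',d['frame'][:,:,::-1])
"
```

```text
t 7.6 own [-0.0359 -0.0875] z 0.131 toolx in own deg -90.1 F [-0.1  0.7  0.7] open -0.0
tool cm [ 0.57 -0.13  5.09]
```

View pics/w9.png

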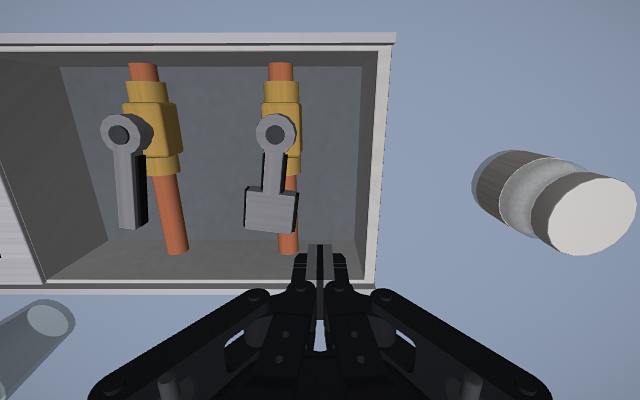

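Emit:
carry_out:
  motion: "0 0.5 -0.1 0 0; 0 0 0 2 0; 0 0 0 1.5 0; 0 0 0 1.5 0; 0 0 0 0 0"

```text
time: 8.15
tcp_pos: [0.5106, -0.0546, 0.0846]
ee_rot: [[0.183, -0.983, 0.0], [-0.983, -0.183, 0.0], [0.0, -0.0, -1.0]]
ft_force: [-0.0, 0.6, -0.0]
opening: -0.001
```

```bash
python3 -c "
from h import *
go((-.041,-.083),.08)
s=sensors.read_state();d=snapshot('wrist')
cv2.imwrite('pics/w10.png',d['frame'][:,:,::-1])
piv=np.array([30.5,-57.5])
for th in np.arange(.16,1.65,.1414):
    u=np.array([-np.cos(th),np.sin(th)]);n=np.array([-np.sin(th),-np.cos(th)])
    c=piv+58*u+19*n-[11,14.5]; print(round(th,2),c.round(1))
"
```

```text
t 8.15 own [-0.0326 -0.0941] z 0.0846 toolx in own deg -90.1 F [-0.   0.6 -0. ] open -0.001
tool cm [-1.11  0.84  0.46]
0.16 [-40.8 -81.5]
0.3 [-41.5 -72.9]
0.44 [-41.  -64.3]
0.58 [-39.4 -55.9]
0.73 [-36.5 -47.7]
0.87 [-32.5 -40.1]
1.01 [-27.5 -33.1]
1.15 [-21.5 -26.8]
1.29 [-14.8 -21.5]
1.43 [ -7.3 -17.2]
1.57 [  0.7 -13.9]
```

View pics/w10.png

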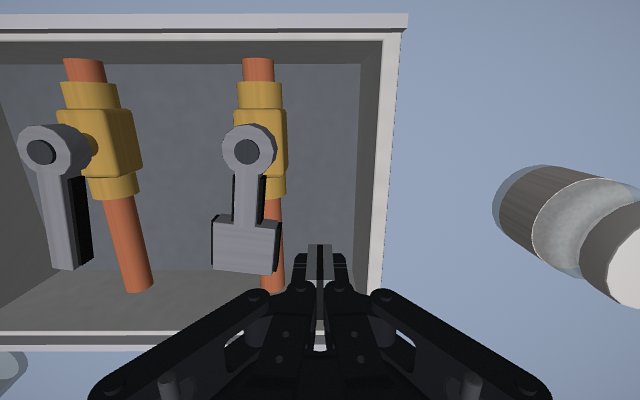

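Emit:
carry_out:
  motion: "0 0 0.8 0.4 0; 0 -0.6 0 0 0; 0 -0.6 0 0 0; 0 -0.9 0.1 0 0; 0 -0.9 0 0 0; 0 -0.8 -0.2 0 0; 0 -0.8 -0.3 0 0; 0 0 0 0 0"

```text
time: 9.0
tcp_pos: [0.4978, -0.0089, 0.0803]
ee_rot: [[0.184, -0.983, -0.001], [-0.983, -0.184, 0.0], [-0.0, 0.0, -1.0]]
ft_force: [-0.4, -0.2, 1.3]
opening: -0.003
```

```bash
python3 -c "
from h import *
go((-.0365,-.0477),.08)
s=sensors.read_state();d=snapshot('wrist')
cv2.imwrite('pics/w11.png',d['frame'][:,:,::-1])
"
```

```text
t 9.0 own [-0.0366 -0.0469] z 0.0803 toolx in own deg -90.0 F [-0.4 -0.2  1.3] open -0.003
tool cm [ 0.08 -0.01  0.03]
```

View pics/w11.png

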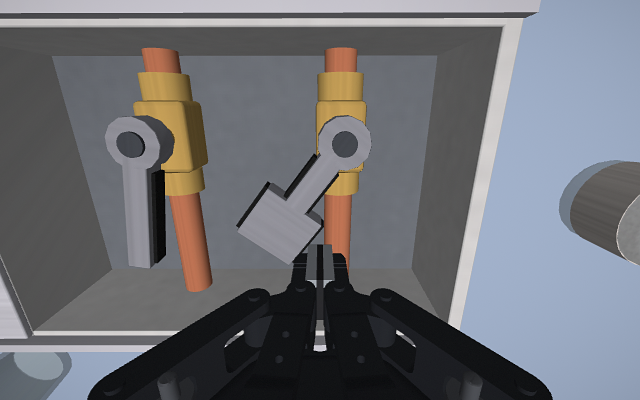

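Emit:
carry_out:
  motion: "0 -0.7 -0.4 0 0; 0 -0.7 -0.5 0 0; 0 -0.6 -0.6 0 0; 0 -0.5 -0.7 0 0; 0 0 0 0 0"

```text
time: 9.55
tcp_pos: [0.5157, 0.0192, 0.0802]
ee_rot: [[0.183, -0.983, 0.001], [-0.983, -0.183, 0.0], [-0.0, -0.001, -1.0]]
ft_force: [-1.3, 0.8, 0.0]
opening: -0.002
```

```bash
python3 -c "
from h import *
go((-.0148,-.0215),.08)
s=sensors.read_state();d=snapshot('wrist')
cv2.imwrite('pics/w12.png',d['frame'][:,:,::-1])
"
```

```text
t 9.55 own [-0.0139 -0.0225] z 0.0802 toolx in own deg -90.1 F [-1.3  0.8  0. ] open -0.002
tool cm [-0.1   0.09  0.02]
```

View pics/w12.png

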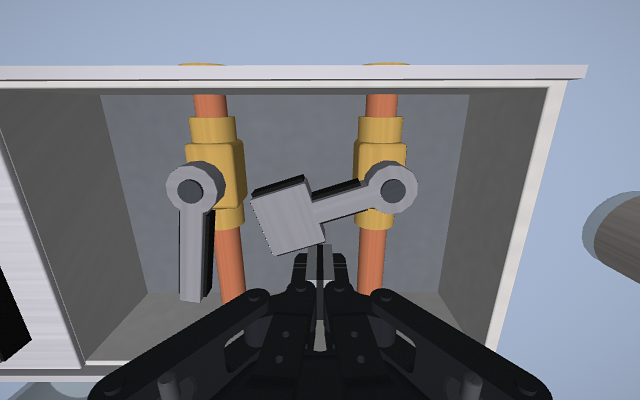

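Emit:
carry_out:
  motion: "0 -0.6 -0.6 0 0; 0 -0.5 -0.6 0 0; 0 0 -0.3 0 0; 0 0 0 0 0"

```text
time: 10.0
tcp_pos: [0.528, 0.0324, 0.0802]
ee_rot: [[0.183, -0.983, 0.0], [-0.983, -0.183, 0.0], [-0.0, -0.0, -1.0]]
ft_force: [-0.8, 0.1, -0.4]
opening: 0.0
```

```bash
python3 -c "
from h import *
go((0.0007,-.0139),.08)
s=sensors.read_state();d=snapshot('wrist')
cv2.imwrite('pics/w13.png',d['frame'][:,:,::-1])
"
```

```text
t 10.0 own [ 0.0006 -0.0119] z 0.0802 toolx in own deg -90.1 F [-0.8  0.1 -0.4] open 0.0
tool cm [ 0.2  -0.01  0.02]
```

View pics/w13.png

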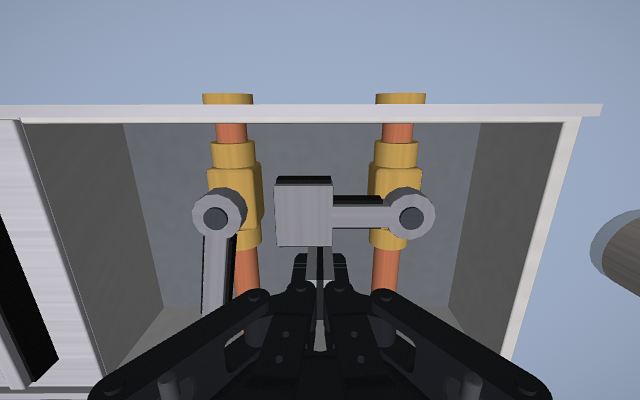

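Emit:
carry_out:
  motion: "0 0 -0.2 0 0; 0 0 0 0 0; 0 0 -0.1 0 0; 0 0 0 0 0; 0 0 0 0 0"

```text
time: 10.55
tcp_pos: [0.5285, 0.0323, 0.08]
ee_rot: [[0.183, -0.983, -0.005], [-0.983, -0.183, -0.0], [-0.001, 0.005, -1.0]]
ft_force: [-12.4, -1.8, 9.5]
opening: 0.002
```

```bash
python3 -c "
from h import *
go((-.03,-.0139),.08)
"
```

```text
t 10.55 own [ 0.0011 -0.012 ] z 0.08 toolx in own deg -90.1 F [-12.4  -1.8   9.5] open 0.002
tool cm [0.19 3.11 0.02]
```

At the stop (12 N). Back off, rise and look.

Emit:
carry_out:
  motion: "0 0 0.6 0 0; 0 0 1.4 0 0; 0 0 0 -3 0; 0 0 0 -5 0; 0 0 0 -5 0; 0 2 0 0 0; 0 0 0 0 0"

```text
time: 11.25
tcp_pos: [0.5156, 0.008, 0.2118]
ee_rot: [[0.182, -0.983, 0.004], [-0.983, -0.182, -0.001], [0.001, -0.004, -1.0]]
ft_force: [-0.8, -0.2, -0.4]
opening: 0.004
```

```bash
python3 -c "
from h import *
go(None,0)
s=sensors.read_state();d=snapshot('wrist')
cv2.imwrite('pics/w14.png',d['frame'][:,:,::-1])
P=np.array([toworld((.03,-.0575),.066),toworld((.03,-.0025),.066)]);print(proj(d,P,s).round(1))
d=snapshot('side');cv2.imwrite('pics/s14.png',d['frame'][:,:,::-1])
"
```

```text
t 11.25 own [-0.016  -0.0336] z 0.2118 toolx in own deg -90.2 F [-0.8 -0.2 -0.4] open 0.004
[[344.8 149.4]
 [286.6 149.5]]
```

View pics/w14.png

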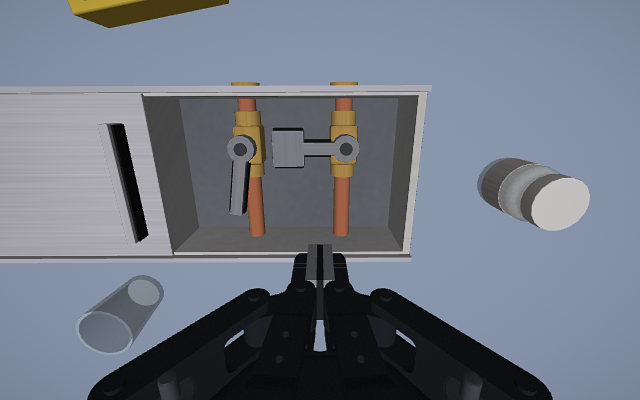

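View pics/s14.png

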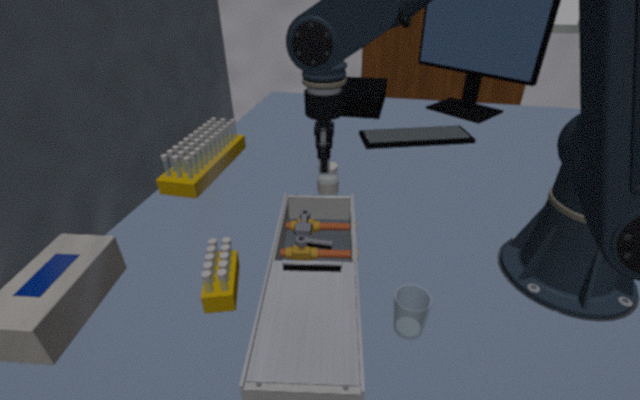

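```bash
python3 -c "
from h import *
s=sensors.read_state();d=snapshot('wrist')
crop(d['frame'],90,80,370,270,2.8,'w15c.png')
for u in ((142,95),(173,252)): print('cover',toown(at_z(d,*u,.074,s))[1]+.125-.0015)
a=toown(at_z(d,345,149,.066,s));b=toown(at_z(d,288,148,.066,s));print(a,b,'angle',np.arctan2(b[1]-a[1],-(b[0]-a[0])))
"
```

```text
cover 0.24298265507597433
cover 0.242923578408471
[ 0.0290252  -0.05581534] [ 0.03006702 -0.00249864] angle 1.5903340997202537
```

View pics/w15c.png

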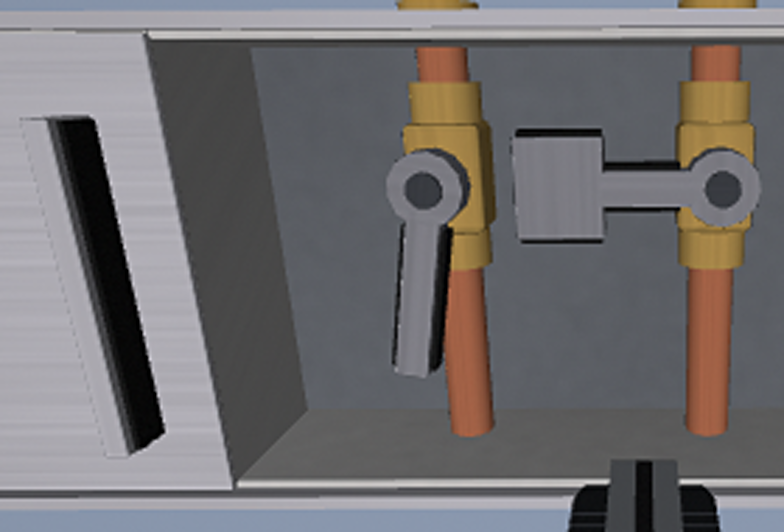

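```bash
python3 -c "
from h import *
s=sensors.read_state();d=snapshot('wrist')
for u in ((394,372),(431,376)): print('plain',toown(at_z(d,(u[0]+.5)/2.8-.5+90,(u[1]+.5)/2.8-.5+80,.066,s)))
o=cv2.imread('pics/side0.png')[:,:,::-1].astype(int);n=snapshot('side')['frame'].astype(int)
for nm,(a,b,c,e) in dict(rack=(195,230,245,315),beaker=(385,280,440,345)).items(): print(nm,np.abs(o-n)[b:e,a:c].mean())
r.hand_in()
"
```

```text
plain [-0.03471262  0.05855284]
plain [-0.03628149  0.04534381]
rack 3.998823529411765
beaker 3.4465268065268067
the job is handed in; nothing more can be done
```

The cover is slid to its left stop and the marked handle is pushed fully shut. The job was handed in at about 11.4 s with the closed gripper clear above the duct. No verdict was reported.

- **Cover:** I pushed only on the right face of its rib with the shut fingers, until it met the stop at 21 N. The final check measured it at about 0.243 m; the stop is at 0.245 m.
- **Marked handle:** It was the right-hand valve, starting at about 0.16 rad. I pushed the right flank of its paddle round until it met its stop at 12 N. After backing off I measured about 1.59 rad, which is 1.571 rad within measurement error. The pictures show it lying across its pipe.
- **Plain handle:** Its tip measured within about 1 mm of its earlier position.
- **Rack, beaker and jar:** The side camera showed the rack and beaker areas changed only at noise level. The jar was only checked by eye; it stood upright in its place and was never approached.

Two readings disagreed slightly:
- **Duct position:** My fit sat about 1.5 mm off along the duct when compared with the stated pivot positions. I allowed for this.
- **Upward force:** I saw a 7.6 N upward force during the first cover push. It was gone after I raised the fingers about 2 mm.

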